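Press an assay cartridge shut in the bench bar clamp

ROBOT

A 7-joint arm with a two-finger parallel gripper is mounted at the origin on a cart in front of the work surface, level with it; the furniture and walls round the work are solid. World frame = base frame: x ahead of the robot, y to its left, z up, the work surface at z = 0. Lengths are in m, angles in rad, forces in N, time in s.
With the tool pointing down it reaches from about 0.4 to 0.85 m from the base axis. Payload 4.4 kg.
Tool frame: the origin (TCP) lies at the very end of the fingers, on their centre line; the grasp point (between the pads) lies 19 mm behind it; y points along the fingers, x is the direction in which the jaws open and shut, and the axes are right-handed (so a half turn about y gives the same grasp; the last joint's range is limited). The gripper opens to 94 mm and grips with 3 to 60 N. Pads are 16 mm wide; open, the fingers measure 119 mm over their backs; the gripper's body (75 mm by 177 mm) begins 78 mm behind the grasp point.
Start: joints at [1.079, 0.628, 0.038, 1.517, -0.027, 0.996, -0.02], TCP at [0.269, -0.592, 0.205] pointing down, gripper open.
Joint ranges: [-3.06, 3.06], [-0.37, 2.12], [-1.25, 1.32], [0.18, 2.47], [-1.1, 4.24], [0.23, 1.98], [-2.94, 2.94]. Speed limits (rad/s): [2.57, 2.57, 3.14, 3.14, 3.14, 3.14, 3.14].

INTERFACE

Orientations are given as a unit quaternion [x, y, z, w].
In Python, from workcell import telemetry, vision, workorder gives the robot as it stands. The module is installed in compiled form; this text tells all that it offers.
- The arm moves only by the tool move_arm, never from a script. Its argument "deltas" is a list of rows, each an object of numbers: "x", "y", "z": the shift along the tool's x, y, z in units of 25 mm (1.0 is 25 mm); "rx", "ry", "rz": the turn, a rotation vector about the tool's x, y, z in units of 6 degrees (1.0 is 6 degrees); "fingers": the closure in counts, from 0 (fully open) to 255 (shut). A call has 1 to 10 rows; each row is the pose to reach, as a shift and turn from the pose commanded when the call began, along the tool's axes at that moment; what a row does not reach only later rows make up. A row lasts 1/8 s, in which the tool goes at most 62.5 mm and 10.7 degrees, less where a joint would pass 70% of its speed; a pose out of reach is approached as far as the arm can. A call with a gripper value outside its range is refused whole. The fingers move at their own pace and stop on an object; "squeeze" is the grip in N (left out, the last holds). Time passes only in rows, so rows that repeat a pose let the fingers close. It gives the time, the measured TCP pose, the force and the opening at its end, in the units of the state.
- telemetry.get_state(): the state, without advancing time (a new reading comes with each control period).
- vision.snapshot(name): name is "side" or "top" or "wrist"; returns the picture (400x640x3 uint8, blue, green, red); there is no depth.
- vision.camera_model(name): a dict with "K" (3x3 intrinsics, pixels), "view" (4x4, takes a point from world to camera coordinates); the wrist camera has in their place "tool_from_camera" (4x4, takes a point from camera to tool coordinates, whose origin is the TCP and whose axes are the tool frame's). Camera axes: x right, y down, z forward; pixel columns grow to the right and rows downward; lengths in m; the calibration is good to about 2 mm. A picture is of the moment at which its call begins: read the wrist's pose just before it. camera_model takes no time and is no camera call.
- workorder.close_job(): hands the job in, once; it reports no verdict.
The state is a dict: "time_s": time; "joint_positions": joint angles; "dq": joint speeds; "joint_efforts": joint torques, N m; "eef_pos": TCP position; "orientation": TCP orientation; "force": force on the tool from outside, world axes, zero at the start; "torque": the same for the moment, N m; "finger_gap": finger opening in m.
Only numpy, scipy, OpenCV 4.12 (cv2) and the standard library are available. Lean on these libraries where they do the work, as an engineer would, in place of code of your own. Each camera call takes 0.05 s, during which the arm holds its last target. There are 200 camera calls.

TASK

One assay cartridge is still open: its teal cover stands a few millimetres proud of the white body. Stand it upright on the bed of the quick-action bar clamp, squarely between the two rubber pads, let go of it, and squeeze the clamp's trigger stroke by stroke until the moving jaw has walked up and pressed the cover fully home, without cracking it: keep the pull on the trigger to about 20 N. Then press the release tab so the jaw springs back fully open, leaving the shut cartridge standing on the bed and the other things on the bench where they are.

Things in the scene. Friction and masses are not known exactly. Their poses are not given: they have to be found in the camera images.
- clamp: Dark blue bar clamp lying on its side on a fixed steel plate. Origin: on the bench under the bar's axis, in the plane of the fixed pad's face. x: along the bar, away from the moving jaw; y: to the side where the jaws stick out; z up. Plate x -83..95, y -26..92 mm, top z 6. Housing x 4..78, y -24..22, top z 58. Bar y -6..6, top z 44. Bench is free below grip and trigger (y < -30).
- clamp_bed (a point): Point on the clamp's grey bed (x -72..0, y 35..89 mm, 12 mm above the bench) where the open cartridge's origin may stand, cover towards the moving jaw: 15 mm from the fixed red pad's face (clamp x = 0, y 37..87, z 14..46; dark jaw behind it x 4..20, y 12..90, to z 50) and in line with both pads. Axes as the clamp's. A few mm or degrees off is squared up by the jaw.
- moving_jaw: Jaw on the bar's end, spans clamp y -8..90, z 13..51 mm. Origin: centre of its red pad face (50 x 32 mm), 30 mm above the bench; clamp axes. Its x in the clamp's frame is -58 mm fully open (minus the opening between pads). A full squeeze walks it about 6 mm on; let go, it settles back on the next ratchet tooth: 4 mm gained. A 5 N spring opens it fully once the tab is down, in under 1 s.
- trigger (a joint): Red trigger (rad), hinged level: 0 let go, 0.30 fully squeezed; its spring takes about 2 N. First 0.1 rad idle; let it go below 0.03 after each stroke and for release. It gears force up: 12 to 15 N at the pull point drives the cover in, 20 N gives about 35 N at the jaw, about 28 N gives the 55 N that cracks the cartridge. Squeeze smoothly; with the cover home it stops near 0.25.
- trigger_pull (a point): Pull point on the trigger's outer face (away from the grip), clamp y -80 mm, 32 mm above the bench, turns with the trigger on a level 96 mm arm. Trigger: 13 mm thick, z 18..46, from clamp y -26 to -108. Let go it lies 56 mm from clamp_grip, fully squeezed about 28 mm.
- clamp_grip (a point): Point on the outer face of the fixed grip (away from the trigger), opposite the pull point, 31 mm above the bench, clamp axes. The grip is a dark blue bar along clamp -y: x 43..57, y -118..-24, z 16..46 mm. Squeezing draws trigger_pull towards it, in clamp +x.
- release (a joint): Red release tab (rad): 0 at rest, 0.28 fully down (10 mm at its middle); the ratchet is free from about 0.2. Takes 3 to 4 N at its middle, a few N more while the jaw is clamped hard.
- release_tab (a point): Middle of the top of the red release tab (26 x 26 mm) behind the housing (clamp x 76..102), over the bar's tail, about 61 mm above the bench. Press straight down about 10 mm, to its stop, and keep it down until the jaw is open.
- cartridge: Open assay cartridge, about 0.1 kg: white body 20 x 44 x 40 mm (x, y, z), two small ports on top (to z 48), teal cover on its -x side. Origin: centre of the white body's underside, z up. Stands on its long edge on the bench; grasp it across the 44 mm width (along y). In the clamp its x lies along the bar.
- cover (a joint): Gap of the teal cover (m): 0 = fully home, 0.004 to 0.006 at the start. Cover 8 x 44 x 39 mm; its outer face lies 18 mm plus this gap along the cartridge's -x. A press fit on four pins: needs 10 N, stays where it is pushed.
- closed_one: A finished cartridge, already shut (28 x 44 x 40 mm); origin and axes as the open one's. Leave it alone.
- pipette: Pipette lying on the bench, 44 x 225 x 25 mm, origin at the centre of its underside. Leave it alone.
- marker: Black felt marker lying on the bench, 12 x 135 x 14 mm. Leave it alone.
- cup: Specimen cup with a yellow lid, 62 mm wide, 61 mm high. Leave it alone.
- tape: Roll of brown paper tape standing on end, 36 mm wide, 46 mm high. Leave it alone.
Things that resemble listed ones, but are neither listed nor needed, are in the scene too. Leave any green or purple look-alike of the cartridge alone.

How it is judged:
By the outcome, as a careful person would: the job done as asked, in the order asked, and still so for the second after the job is handed in, with the robot touching nothing.
It also fails if it takes over 72 s, if anything falls off the work surface, if the arm or the gripper's body presses on something with over 40 N, if the wrist force passes 120 N, or if a joint passes its speed limit or range.

## Working session

There is one attempt and no reset: what is moved stays moved. The work goes in short steps, Python scripts to look and compute and a tool call to move; the robot and the scene stay as the last step left them, time stands still between calls to the robot, and variables do not carry over. Pictures are saved under pics/ and viewed, about 8 in all and at most 12, crops included, and the job is handed in when it is done.

Besides the shell and the picture viewer there is one more tool, called by a JSON object that holds its "method" and its "body". move_arm: Moves the arm, as the interface text tells. Its arguments: {"type":"object","properties":{"deltas":{"type":"array","items":{"type":"object","properties":{"x":{"type":"number"},"y":{"type":"number"},"z":{"type":"number"},"rx":{"type":"number"},"ry":{"type":"number"},"rz":{"type":"number"},"fingers":{"type":"number"}}}},"squeeze":{"type":"number"}},"required":["deltas"]}

```bash
mkdir -p pics; cat > h.py <<'E'
import numpy as np, cv2
from scipy.spatial.transform import Rotation as R
from workcell import telemetry, vision, workorder
def tool():
    s=telemetry.get_state(); T=np.eye(4); T[:3,:3]=R.from_quat(s['orientation']).as_matrix(); T[:3,3]=s['eef_pos']; return s,T
def cam(n):
    m=vision.camera_model(n); K=np.array(m['K'])
    if n=='wrist':
        s,T=tool(); V=np.linalg.inv(T@np.array(m['tool_from_camera']))
    else: V=np.array(m['view'])
    return K,V
def ray(K,V,p,z):
    C=np.linalg.inv(V); d=C[:3,:3]@np.linalg.inv(K)@[p[0],p[1],1]; o=C[:3,3]
    return o+d*(z-o[2])/d[2]
def proj(K,V,P):
    P=np.atleast_2d(P); c=(V[:3,:3]@P.T).T+V[:3,3]; q=(K@c.T).T; return q[:,:2]/q[:,2:]
def rows(Pt,Rt=None):
    "shift in units along tool axes to world target"
    s,T=tool(); d=T[:3,:3].T@(np.array(Pt)-T[:3,3])/0.025
    r=None if Rt is None else (R.from_matrix(T[:3,:3].T@Rt).as_rotvec(degrees=True)/6)
    return d,r
E
python3 - <<'E'
from h import *
s,T=tool(); print(s['time_s'],s['eef_pos'],s['finger_gap'],s['force']); print(T[:3,:3].round(3))
for n in ['top','side','wrist']:
    K,V=cam(n); np.savez('cam_%s.npz'%n,K=K,V=V); im=vision.snapshot(n); cv2.imwrite('pics/%s0.png'%n,im); print(n,K.round(1).tolist(),np.linalg.inv(V).round(3).tolist())
E
```

```text
0.0 [ 0.26824459 -0.59133212  0.2045502 ] 0.09377202069632957 [0.36138716 0.37178599 0.19434635]
[[ 0.413 -0.001  0.911]
 [-0.911  0.002  0.413]
 [-0.002 -1.    -0.   ]]
top [[399.6, 0.0, 315.4], [0.0, 399.6, 193.6], [0.0, 0.0, 1.0]] [[0.016, -0.992, 0.127, 0.379], [-1.0, -0.017, -0.004, 0.097], [0.006, -0.127, -0.992, 1.283], [0.0, 0.0, 0.0, 1.0]]
side [[380.5, 0.0, 326.3], [0.0, 380.5, 204.2], [0.0, 0.0, 1.0]] [[0.38, 0.759, -0.528, 1.031], [0.925, -0.314, 0.214, -0.096], [-0.003, -0.57, -0.821, 0.813], [0.0, 0.0, 0.0, 1.0]]
wrist [[358.7, 0.0, 317.1], [0.0, 358.7, 198.6], [0.0, 0.0, 1.0]] [[0.413, -0.877, -0.246, 0.34], [-0.911, -0.398, -0.11, -0.56], [-0.002, 0.269, -0.963, 0.383], [0.0, 0.0, 0.0, 1.0]]
```

View pics/top0.png

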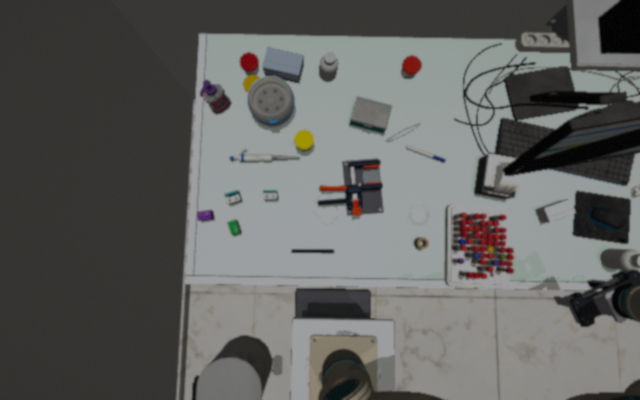

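View pics/side0.png

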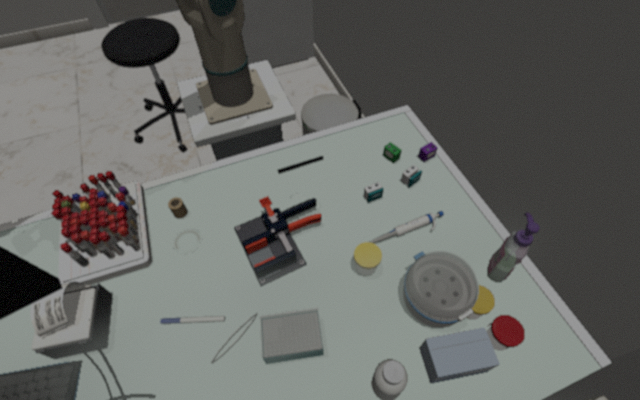

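```bash
python3 - <<'E'
import cv2,numpy as np
t=cv2.imread('pics/top0.png');s=cv2.imread('pics/side0.png')
a=cv2.resize(t[150:225,310:390],None,fx=5,fy=4,interpolation=2); a=cv2.resize(t[150:225,310:390],(400,375),interpolation=2)
b=cv2.resize(t[180:220,220:284],(400,250),interpolation=2)
c=cv2.resize(s[185:285,230:330],(400,400)[::1],interpolation=2)[:375]
d=cv2.resize(s[155:205,350:430],(400,250),interpolation=2)
m=np.vstack([np.hstack([a,c]),np.hstack([b,d])])[:600]
cv2.imwrite('pics/m1.png',np.clip(m*1.3,0,255).astype(np.uint8))
E
```

```text
(no output)
```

View pics/m1.png

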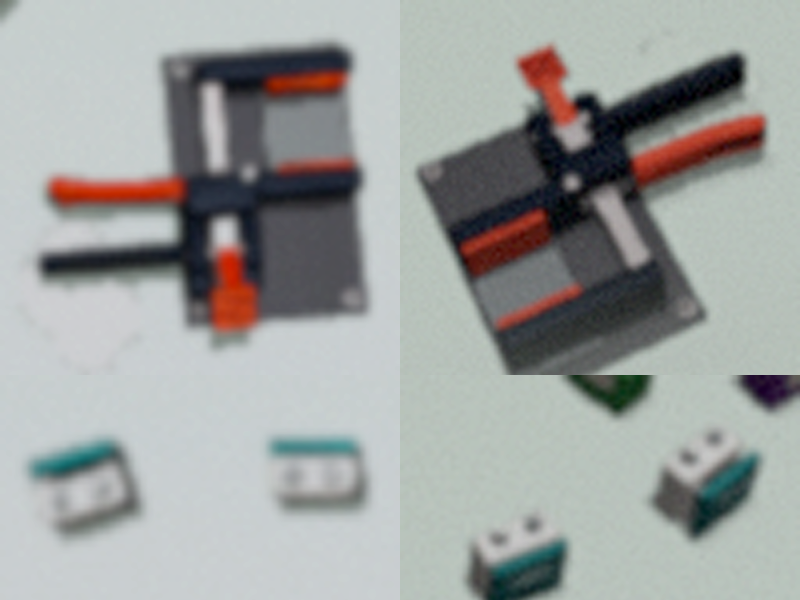

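The top view (z≈40 mm plane): cartridge candidates at px (234,197) and (270,195), both white/teal. The look-alikes are green (234,228) and purple (205,215). The clamp is at (362,187), with its trigger to the left, the tab at the bottom and the moving jaw at the top. I'll measure, then take a close wrist view of both white cartridges.

```bash
python3 - <<'E'
from h import *
K,V=cam('top'); 
A=lambda p:(310+p[0]/5,150+p[1]/5); B=lambda p:(220+p[0]/6.25,180+(p[1]-375)/6.25)
img=[A(p) for p in [(165,57),(350,47),(190,325),(368,310)]]
W=np.array([ray(K,V,p,.006)[:2] for p in img]); L=np.array([[-83,-26],[-83,92],[95,-26],[95,92]])/1000.
c=W.mean(0);l=L.mean(0);H=(L-l).T@(W-c);th=np.arctan2(H[0,1]-H[1,0],H[0,0]+H[1,1]);r=np.array([[np.cos(th),-np.sin(th)],[np.sin(th),np.cos(th)]])
t=c-r@l;print('clamp',t,np.degrees(th));print((W-(L@r.T+t))*1000)
for n,q in dict(left=[(30,465),(115,445),(135,505),(55,525)],right=[(270,445),(355,443),(362,500),(275,500)]).items():
    P=np.array([ray(K,V,B(p),.04)[:2] for p in q]);print(n,P.mean(0).round(4),np.linalg.norm(P-np.roll(P,1,0),axis=1).round(4))
print(np.array(vision.camera_model('wrist')['tool_from_camera']).round(3))
E
```

```text
clamp [ 0.57114957 -0.0294791 ] -175.2823940659536
[[-1.65566025  1.18195249]
 [-2.65239879 -1.81414251]
 [ 1.25927808 -1.43603496]
 [ 3.04878095  2.06822498]]
left [0.5217 0.349 ] [0.033  0.0435 0.0321 0.0409]
right [0.5302 0.2333] [0.0279 0.0426 0.029  0.0435]
[[ 1.    -0.    -0.     0.   ]
 [ 0.    -0.269  0.963 -0.179]
 [-0.    -0.963 -0.269  0.078]
 [ 0.     0.     0.     1.   ]]
```

{"method": "move_arm", "body": {"deltas": [{"x": -16.6, "y": -1.8, "z": 17.7, "ry": 1.87, "fingers": 0}, {"x": -16.6, "y": -1.8, "z": 17.7, "ry": 1.87}, {"x": -16.6, "y": -1.8, "z": 17.7, "ry": 1.87}, {"x": -16.6, "y": -1.8, "z": 17.7, "ry": 1.87}, {"x": -16.6, "y": -1.8, "z": 17.7, "ry": 1.87}, {"x": -16.6, "y": -1.8, "z": 17.7, "ry": 1.87}, {"x": -16.6, "y": -1.8, "z": 17.7, "ry": 1.87}, {"x": -16.6, "y": -1.8, "z": 17.7, "ry": 1.87}, {"x": -16.6, "y": -1.8, "z": 17.7, "ry": 1.87}, {"x": -16.6, "y": -1.8, "z": 17.7, "ry": 1.87}]}}

```text
validation failed for argument at $.de...
```

```bash
python3 - <<'E'
from h import *
K,V=cam('wrist'); im=vision.snapshot('wrist'); np.savez('w1.npz',K=K,V=V); cv2.imwrite('pics/w1.png',cv2.resize(im,(800,500),interpolation=2))
s,T=tool(); print(s['time_s'],s['eef_pos'],s['joint_positions'],s['dq']);print(T[:3,:3].round(3)); print(rows([.48,.30,.22]))
E
```

```text
0.2 [ 0.2683551  -0.59159195  0.20492077] [ 1.07917358  0.62898513  0.03846886  1.51795466 -0.02698499  0.99630527
 -0.01994663] [ 0.00206006 -0.00204638 -0.00125194 -0.00508448  0.00057125  0.00070826
  0.00104766]
[[ 0.413 -0.     0.911]
 [-0.911  0.001  0.413]
 [-0.001 -1.    -0.   ]]
(array([-28.98147739,  -0.57065111,  22.44281088]), None)
```

View pics/w1.png

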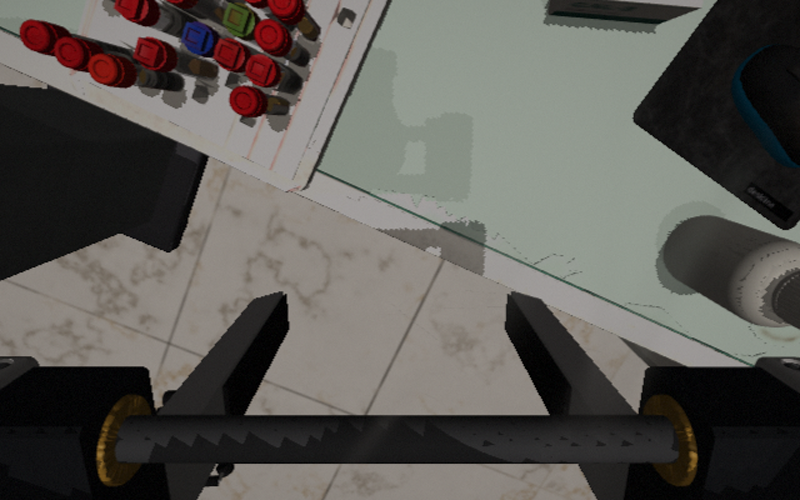

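The move was refused, and the picture only shows the view from the start pose. I'll try cumulative steps within the per-row limit.

{"method": "move_arm", "body": {"deltas": [{"x": -1.66, "y": -0.18, "z": 1.77, "rx": 0, "ry": 0.2, "rz": 0, "fingers": 0}, {"x": -3.32, "y": -0.36, "z": 3.54, "rx": 0, "ry": 0.4, "rz": 0, "fingers": 0}]}}

```text
time_s: 0.45
eef_pos: [0.315, -0.4786, 0.2141]
orientation: [-0.586, 0.396, -0.396, 0.586]
force: [0.9, -0.4, -0.2]
finger_gap: 0.0943
```

{"method": "move_arm", "body": {"deltas": [{"x": -1.74, "y": -0.18, "z": 1.7, "rx": 0, "ry": 0.2, "rz": 0, "fingers": 0}, {"x": -3.48, "y": -0.36, "z": 3.4, "rx": 0, "ry": 0.4, "rz": 0, "fingers": 0}, {"x": -5.2, "y": -0.54, "z": 5.1, "rx": 0, "ry": 0.6, "rz": 0, "fingers": 0}, {"x": -6.95, "y": -0.72, "z": 6.8, "rx": 0, "ry": 0.8, "rz": 0, "fingers": 0}, {"x": -8.7, "y": -0.9, "z": 8.5, "rx": 0, "ry": 1.0, "rz": 0, "fingers": 0}, {"x": -10.4, "y": -1.1, "z": 10.2, "rx": 0, "ry": 1.2, "rz": 0, "fingers": 0}, {"x": -12.2, "y": -1.3, "z": 11.9, "rx": 0, "ry": 1.4, "rz": 0, "fingers": 0}, {"x": -13.9, "y": -1.45, "z": 13.6, "rx": 0, "ry": 1.47, "rz": 0, "fingers": 0}]}}

```text
time_s: 1.45
eef_pos: [0.5004, -0.0283, 0.2511]
orientation: [-0.554, 0.439, -0.44, 0.554]
force: [1.1, -0.7, -0.1]
finger_gap: 0.094
```

```bash
python3 - <<'E'
from h import *
K,V=cam('wrist'); im=vision.snapshot('wrist'); np.savez('w1.npz',K=K,V=V); cv2.imwrite('pics/w2.png',cv2.resize(im,(800,500),interpolation=2))
s,T=tool(); print(s['time_s'],s['eef_pos'],s['joint_positions'],s['dq']);print(T[:3,:3].round(3)); print(rows([.48,.31,.22]))
E
```

```text
1.5 [ 0.50402105 -0.0181589   0.25152777] [-3.95236196e-03  3.62309934e-01 -1.48635014e-02  1.85987241e+00
 -1.51239922e-03  9.14843969e-01 -1.34688461e+00] [ 0.05666822 -0.01371709 -0.01188819  0.03912333 -0.01421597 -0.02633696
  0.19219135]
[[ 0.239  0.004  0.971]
 [-0.971  0.007  0.238]
 [-0.005 -1.     0.006]]
(array([-12.96981601,   1.34270487,   2.18994422]), None)
```

View w2.

View pics/w2.png

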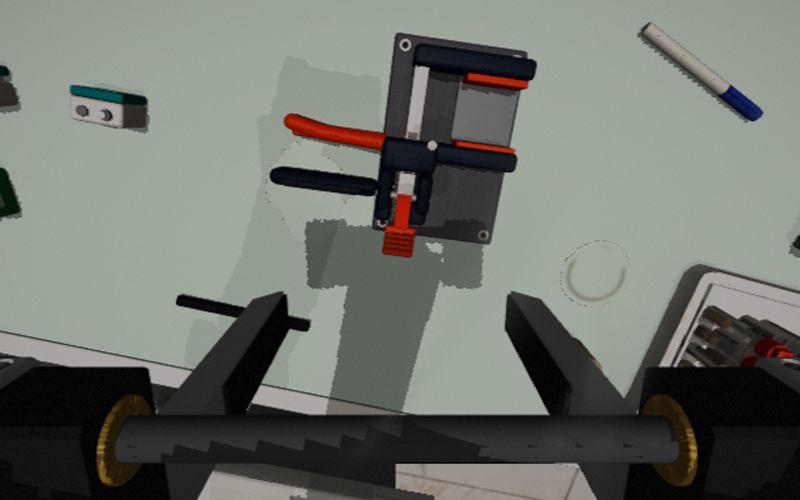

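{"method": "move_arm", "body": {"deltas": [{"x": -2.3, "y": 0.2, "z": 0.4, "rx": 0, "ry": 0, "rz": 0, "fingers": 0}, {"x": -4.6, "y": 0.4, "z": 0.8, "rx": 0, "ry": 0, "rz": 0, "fingers": 0}, {"x": -6.9, "y": 0.6, "z": 1.2, "rx": 0, "ry": 0, "rz": 0, "fingers": 0}, {"x": -9.2, "y": 0.9, "z": 1.6, "rx": 0, "ry": 0, "rz": 0, "fingers": 0}, {"x": -11.5, "y": 1.1, "z": 2.0, "rx": 0, "ry": 0, "rz": 0, "fingers": 0}, {"x": -13, "y": 1.3, "z": 2.2, "rx": 0, "ry": 0, "rz": 0, "fingers": 0}, {"x": -13, "y": 1.3, "z": 2.2, "rx": 0, "ry": 0, "rz": 0, "fingers": 0}]}}

```text
time_s: 2.38
eef_pos: [0.4778, 0.3023, 0.2175]
orientation: [-0.555, 0.438, -0.437, 0.555]
force: [0.6, -0.3, 0.1]
finger_gap: 0.0944
```

```bash
python3 - <<'E'
from h import *
K,V=cam('wrist'); im=vision.snapshot('wrist'); np.savez('w3.npz',K=K,V=V); cv2.imwrite('pics/w3.png',cv2.resize(im,(800,500),interpolation=2))
s,T=tool(); print(s['time_s'],s['eef_pos'],s['dq'].round(2));print(T[:3,:3].round(3))
E
```

```text
2.425 [0.4787156  0.29944574 0.2176547 ] [ 0.04 -0.02  0.04  0.02  0.01  0.    0.  ]
[[ 0.231 -0.001  0.973]
 [-0.973 -0.001  0.231]
 [ 0.    -1.    -0.001]]
```

View pics/w3.png

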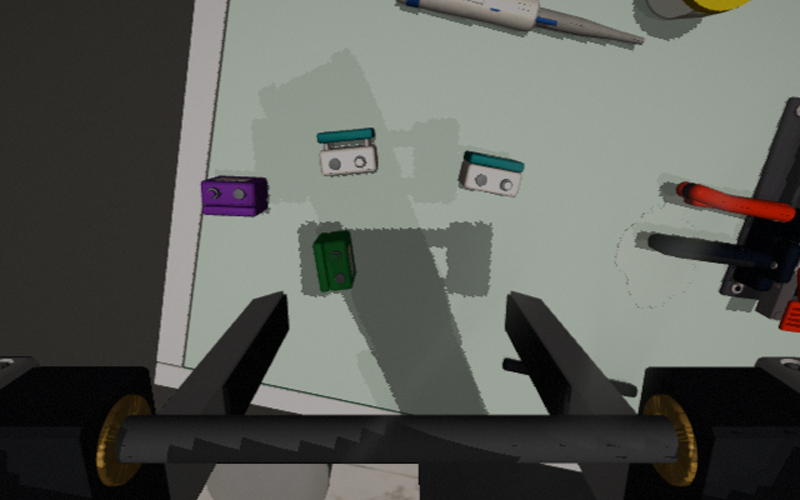

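The open cartridge is the left one at px (348,153): its cover shows a clear gap with the pins visible. The one at (490,172) is shut. I'll compute the cartridge and clamp poses now.

```bash
cat > clampfit.py <<'E'
from h import *
def fit(W,L):
    c=W.mean(0);l=L.mean(0);H=(L-l).T@(W-c);th=np.arctan2(H[0,1]-H[1,0],H[0,0]+H[1,1]);r=np.array([[np.cos(th),-np.sin(th)],[np.sin(th),np.cos(th)]])
    return c-r@l,r,th
E
python3 - <<'E'
from clampfit import *
z=np.load('w1.npz');K,V=z['K'],z['V'];f=lambda p,h:ray(K,V,np.array(p)/1.25,h)[:2]
pts=[((397,33),.006,(-83,-26)),((527,50),.006,(-83,92)),((490,244),.006,(95,92)),((374,232),.006,(95,-26))]
W=np.array([f(p,h) for p,h,_ in pts]);L=np.array([l for *_,l in pts])/1000
t,r,th=fit(W,L);print('clamp',t,np.degrees(th),((W-(L@r.T+t))*1000).round(1).tolist())
loc=lambda w:((w-t)@r*1000).round(1)
print('tab',f((398,242),.061),loc(f((398,242),.061)))
print('trigger tip mid',loc(f((289,121),.046)),'grip tip',loc(f((273,173),.046)),'bed/pad fixed top L/R',loc(f((453,142),.046)),loc(f((517,150),.046)),'mov pad',loc(f((465,80),.046)),loc(f((527,88),.046)))
z=np.load('w3.npz');K,V=z['K'],z['V']
print('body',f((348.5,161.5),.04),'ports',f((335,164),.048),f((361,161),.048),'mid',(f((335,164),.048)+f((361,161),.048))/2)
a,b=f((318,133),.039),f((375,127),.039);print('teal edge',a,b,np.degrees(np.arctan2(*(b-a)[::-1])),np.linalg.norm(a-b))
c,d=f((320,153),.04),f((376,147),.04);print('body edge',c,d,np.degrees(np.arctan2(*(d-c)[::-1])))
np.savez('clamp.npz',t=t,th=th)
E
```

```text
clamp [ 0.57041881 -0.02669942] -173.86139866858818 [[-0.1, -2.2], [-0.1, 1.4], [0.8, 2.4], [-0.6, -1.7]]
tab [ 0.48222037 -0.03420711] [88.5 -2. ]
trigger tip mid [   1.1 -103.2] grip tip [  45.2 -114.2] bed/pad fixed top L/R [ 1.3 33.5] [ 1.2 87.7] mov pad [-47.9  35.5] [-48.   86.2]
body [0.5167871  0.35023454] ports [0.51336847 0.35922968] [0.52023578 0.34033644] mid [0.51680212 0.34978306]
teal edge [0.53240075 0.37766464] [0.54703426 0.33586707] -70.70462505479604 0.04428517763080863
body edge [0.5179868  0.37316024] [0.53262452 0.33175936] -70.52840858982333
```

{"method": "move_arm", "body": {"deltas": [{"x": -0.8, "y": 1.5, "z": 1.0, "rx": 0, "ry": -0.5, "rz": 0, "fingers": 80}, {"x": -1.63, "y": 3.5, "z": 1.95, "rx": 0, "ry": -1.0, "rz": 0, "fingers": 80}, {"x": -1.63, "y": 4.7, "z": 1.95, "rx": 0, "ry": -1.0, "rz": 0, "fingers": 80}, {"x": -1.63, "y": 4.7, "z": 1.95, "rx": 0, "ry": -1.0, "rz": 0, "fingers": 80}]}}

```text
time_s: 2.92
eef_pos: [0.5168, 0.3461, 0.0985]
orientation: [0.578, -0.411, 0.41, -0.574]
force: [0.2, -0.5, 0.4]
finger_gap: 0.0645
```

```bash
python3 - <<'E'
from h import *
K,V=cam('wrist'); im=vision.snapshot('wrist'); np.savez('w4.npz',K=K,V=V); cv2.imwrite('pics/w4.png',cv2.resize(im,(800,500),interpolation=2))
s,T=tool(); print(s['time_s'],s['eef_pos'],s['finger_gap']);print(T[:3,:3].round(3)); print(rows([.5168,.350,.010]))
E
```

```text
2.975 [0.51791055 0.3471779  0.10043491] 0.0649490396835265
[[ 0.326 -0.001  0.945]
 [-0.945 -0.002  0.326]
 [ 0.002 -1.    -0.002]]
(array([-1.27306774e-01,  3.61719021e+00,  1.17017623e-03]), None)
```

View pics/w4.png

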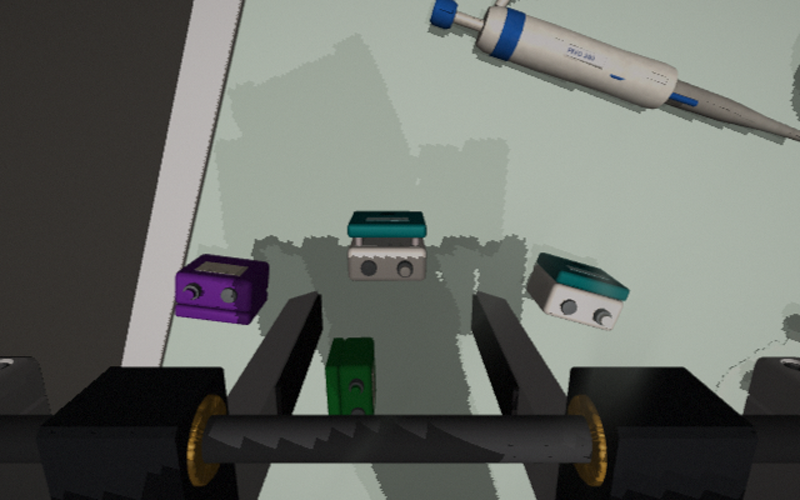

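```bash
python3 - <<'E'
from h import *
z=np.load('w4.npz');K,V=z['K'],z['V'];f=lambda p,h:ray(K,V,np.array(p)/1.25,h)
print(f((369,268),.048),f((405,270),.048)); m=f((387,269),.048); print(m)
a,b=f((348,280),.04),f((426,280),.04); print('near edge',a,b,np.linalg.norm(a-b))
print(rows([m[0],m[1],.010]))
z=np.load('w4.npz')
print('purple right edge/green', f((268,290),.03),f((375,340),.04))
E
```

```text
[0.51497889 0.36061189 0.048     ] [0.52019841 0.34194074 0.048     ]
[0.51758667 0.35128341 0.048     ]
near edge [0.50173316 0.36913962 0.04      ] [0.51594331 0.32779092 0.04      ] 0.04372233547098019
(array([-0.16556417,  3.61704435,  0.04766671]), None)
purple right edge/green [0.47669979 0.4115977  0.03      ] [0.47137274 0.34318393 0.04      ]
```

{"method": "move_arm", "body": {"deltas": [{"x": -0.16, "y": 1.6, "z": 0.05, "rx": 0, "ry": 0, "rz": 0, "fingers": 80}, {"x": -0.16, "y": 3.2, "z": 0.05, "rx": 0, "ry": 0, "rz": 0, "fingers": 80}, {"x": -0.16, "y": 3.6, "z": 0.05, "rx": 0, "ry": 0, "rz": 0, "fingers": 80}, {"x": -0.16, "y": 3.6, "z": 0.05, "rx": 0, "ry": 0, "rz": 0, "fingers": 80}, {"x": -0.16, "y": 3.6, "z": 0.05, "rx": 0, "ry": 0, "rz": 0, "fingers": 160}, {"x": -0.16, "y": 3.6, "z": 0.05, "rx": 0, "ry": 0, "rz": 0, "fingers": 160}, {"x": -0.16, "y": 3.6, "z": 0.05, "rx": 0, "ry": 0, "rz": 0, "fingers": 160}, {"x": -0.16, "y": 3.6, "z": 0.05, "rx": 0, "ry": 0, "rz": 0, "fingers": 160}], "squeeze": 20}}

```text
time_s: 3.98
eef_pos: [0.5183, 0.354, 0.0121]
orientation: [-0.576, 0.409, -0.41, 0.577]
force: [-0.2, -1.3, 6.3]
finger_gap: 0.0437
```

```bash
python3 - <<'E'
from h import *
c=np.load('clamp.npz');t,th=c['t'],float(c['th']);r=np.array([[np.cos(th),-np.sin(th)],[np.sin(th),np.cos(th)]])
s,T=tool(); print(s['time_s'],s['eef_pos'],s['finger_gap'],s['force']);print(T[:3,:3].round(3))
w=t+r@[-.015,.062];print('bed',w,np.degrees(th))
Rt=np.stack([[-np.sin(th),np.cos(th),0],[0,0,-1],[-np.cos(th),-np.sin(th),0]],1);print(Rt.round(3),np.linalg.det(Rt))
for p in ([.5176,.3514,.10],[w[0],w[1],.10],[w[0],w[1],.024]): print(p,rows(p,Rt))
E
```

```text
3.975 [0.51831125 0.35401898 0.01206012] 0.043708153496688634 [-0.19097242 -1.34166696  6.32029509]
[[ 0.328  0.002  0.945]
 [-0.945  0.001  0.328]
 [-0.    -1.     0.002]]
bed [ 0.59196271 -0.08673992] -173.86139866858818
[[ 0.107  0.     0.994]
 [-0.994  0.     0.107]
 [ 0.    -1.     0.   ]] 1.0
[0.5176, 0.3514, 0.1] (array([ 0.08875505, -3.51772864, -0.05446679]), array([-0.01811821,  2.1714054 , -0.00441312]))
[np.float64(0.5919627094738665), np.float64(-0.08673991504086623), 0.1] (array([17.61942658, -3.52768786, -2.99890105]), array([-0.01811821,  2.1714054 , -0.00441312]))
[np.float64(0.5919627094738665), np.float64(-0.08673991504086623), 0.024] (array([17.62016645, -0.48769364, -3.00477841]), array([-0.01811821,  2.1714054 , -0.00441312]))
```

{"method": "move_arm", "body": {"deltas": [{"x": 0, "y": -1.5, "z": 0, "rx": 0, "ry": 0, "rz": 0, "fingers": 160}, {"x": 0.3, "y": -3, "z": 0, "rx": 0, "ry": 0.2, "rz": 0, "fingers": 160}, {"x": 2.2, "y": -3.8, "z": -0.4, "rx": 0, "ry": 0.5, "rz": 0, "fingers": 160}, {"x": 4.5, "y": -3.8, "z": -0.8, "rx": 0, "ry": 0.8, "rz": 0, "fingers": 160}, {"x": 6.8, "y": -3.8, "z": -1.2, "rx": 0, "ry": 1.1, "rz": 0, "fingers": 160}, {"x": 9.1, "y": -3.8, "z": -1.6, "rx": 0, "ry": 1.4, "rz": 0, "fingers": 160}, {"x": 11.4, "y": -3.8, "z": -2.0, "rx": 0, "ry": 1.7, "rz": 0, "fingers": 160}, {"x": 13.7, "y": -3.8, "z": -2.4, "rx": 0, "ry": 2.0, "rz": 0, "fingers": 160}, {"x": 16, "y": -3.8, "z": -2.8, "rx": 0, "ry": 2.17, "rz": 0, "fingers": 160}, {"x": 17.6, "y": -3.8, "z": -3.0, "rx": 0, "ry": 2.17, "rz": 0, "fingers": 160}]}}

```text
time_s: 5.22
eef_pos: [0.5909, -0.0902, 0.1058]
orientation: [0.526, -0.473, 0.474, -0.525]
force: [0.9, 0.8, -1.1]
finger_gap: 0.0439
```

{"method": "move_arm", "body": {"deltas": [{"x": 0, "y": 0, "z": 0, "rx": 0, "ry": 0, "rz": 0, "fingers": 160}, {"x": 0, "y": 0, "z": 0, "rx": 0, "ry": 0, "rz": 0, "fingers": 160}]}}

```text
time_s: 5.48
eef_pos: [0.5908, -0.0854, 0.1056]
orientation: [-0.526, 0.473, -0.472, 0.526]
force: [0.4, 0.3, -0.9]
finger_gap: 0.0437
```

```bash
python3 - <<'E'
from h import *
c=np.load('clamp.npz');t,th=c['t'],float(c['th']);r=np.array([[np.cos(th),-np.sin(th)],[np.sin(th),np.cos(th)]])
K,V=cam('wrist'); im=vision.snapshot('wrist'); np.savez('w5.npz',K=K,V=V); cv2.imwrite('pics/w5.png',cv2.resize(im,(800,500),interpolation=2))
s,T=tool(); print(s['time_s'],s['eef_pos'],s['finger_gap'],s['force']);print(T[:3,:3].round(3))
w=t+r@[-.015,.062]
Rt=np.stack([[-np.sin(th),np.cos(th),0],[0,0,-1],[-np.cos(th),-np.sin(th),0]],1)
print(rows([w[0],w[1],.025],Rt))
E
```

```text
5.525 [ 0.59088941 -0.08456233  0.10566808] 0.04383081129285299 [ 0.50548663  0.83330963 -1.26721008]
[[ 0.109 -0.     0.994]
 [-0.994  0.001  0.109]
 [-0.001 -1.    -0.   ]]
(array([0.09588693, 3.22657984, 0.03405901]), array([ 0.0026721 ,  0.021994  , -0.01365644]))
```

View pics/w5.png

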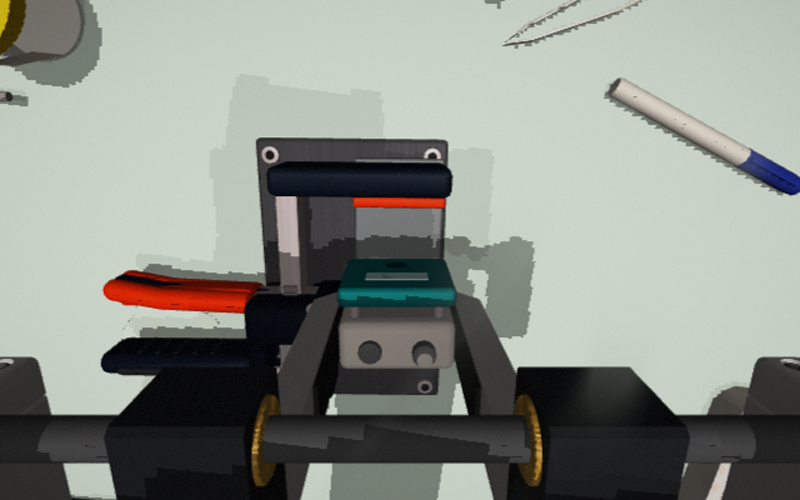

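```bash
python3 - <<'E'
from clampfit import *
z=np.load('w5.npz');K,V=z['K'],z['V'];f=lambda p,h:ray(K,V,np.array(p)/1.25,h)[:2]
c=np.load('clamp.npz');t,th=c['t'],float(c['th']);r=np.array([[np.cos(th),-np.sin(th)],[np.sin(th),np.cos(th)]])
loc=lambda w:((w-t)@r*1000).round(1)
for n,p,h in [('mov pad L face',(354,207),.046),('R',(444,207),.046),('mov pad top-back L',(354,198),.046),('TL plate',(257,139),.006),('TR',(447,140),.006),('BR',(438,395),.006),('jaw L',(268,180),.051),('jaw R',(452,180),.051),('trig tip',(106,290),.04),('grip tip',(104,356),.04),('cart port mid',(396,353),.1417),('cart L',(341,366),.1337),('cart R',(454,366),.1337)]: print(n,loc(f(p,h)))
s,T=tool();print('tcp',loc(s['eef_pos'][:2]))
E
```

```text
mov pad L face [-48.9  37.9]
R [-48.9  86.3]
mov pad top-back L [-53.8  38. ]
TL plate [-83.1 -23.5]
TR [-82.5  91.2]
BR [93.5 90.2]
jaw L [-63.9  -5.9]
jaw R [-64.   89.5]
trig tip [   1.2 -108.2]
grip tip [  44.  -116.9]
cart port mid [-14.2  60.7]
cart L [-4.3 40. ]
cart R [-4.4 82.6]
tcp [-14.2  59.7]
```

{"method": "move_arm", "body": {"deltas": [{"x": 0.05, "y": 1.2, "z": 0.02, "rx": 0, "ry": 0, "rz": 0, "fingers": 160}, {"x": 0.05, "y": 2.2, "z": 0.02, "rx": 0, "ry": 0, "rz": 0, "fingers": 160}, {"x": 0.05, "y": 2.8, "z": 0.02, "rx": 0, "ry": 0, "rz": 0, "fingers": 160}, {"x": 0.05, "y": 3.1, "z": 0.02, "rx": 0, "ry": 0, "rz": 0, "fingers": 160}, {"x": 0.05, "y": 3.2, "z": 0.02, "rx": 0, "ry": 0, "rz": 0, "fingers": 160}, {"x": 0.05, "y": 3.2, "z": 0.02, "rx": 0, "ry": 0, "rz": 0, "fingers": 160}]}}

```text
time_s: 6.28
eef_pos: [0.5922, -0.0877, 0.0263]
orientation: [-0.526, 0.472, -0.473, 0.526]
force: [1.3, 0.7, -1.4]
finger_gap: 0.0438
```

{"method": "move_arm", "body": {"deltas": [{"x": 0, "y": 0.06, "z": 0, "rx": 0, "ry": 0, "rz": 0, "fingers": 160}, {"x": 0, "y": 0.1, "z": 0, "rx": 0, "ry": 0, "rz": 0, "fingers": 160}, {"x": 0, "y": 0.1, "z": 0, "rx": 0, "ry": 0, "rz": 0, "fingers": 100}, {"x": 0, "y": 0.1, "z": 0, "rx": 0, "ry": 0, "rz": 0, "fingers": 100}, {"x": 0, "y": 0.1, "z": 0, "rx": 0, "ry": 0, "rz": 0, "fingers": 100}]}}

```text
time_s: 6.9
eef_pos: [0.5918, -0.0878, 0.0232]
orientation: [-0.526, 0.472, -0.472, 0.526]
force: [0.1, -0.0, 0.6]
finger_gap: 0.0571
```

{"method": "move_arm", "body": {"deltas": [{"x": 0, "y": -1.2, "z": 0, "rx": 0, "ry": 0, "rz": 0, "fingers": 100}, {"x": 0, "y": -3, "z": 0, "rx": 0, "ry": 0, "rz": 0, "fingers": 100}, {"x": -0.8, "y": -4, "z": -0.2, "rx": 0, "ry": -1.7, "rz": 0, "fingers": 0}, {"x": -1.6, "y": -4, "z": -0.5, "rx": 0, "ry": -3.4, "rz": 0, "fingers": 0}, {"x": -2.4, "y": -4, "z": -0.7, "rx": 0, "ry": -5.1, "rz": 0, "fingers": 0}, {"x": -3.2, "y": -4, "z": -1.0, "rx": 0, "ry": -6.8, "rz": 0, "fingers": 0}, {"x": -4.0, "y": -4, "z": -1.2, "rx": 0, "ry": -8.5, "rz": 0, "fingers": 0}, {"x": -4.8, "y": -4, "z": -1.4, "rx": 0, "ry": -10.2, "rz": 0, "fingers": 0}, {"x": -5.7, "y": -4, "z": -1.7, "rx": 0, "ry": -11.9, "rz": 0, "fingers": 0}, {"x": -5.72, "y": -4, "z": -1.74, "rx": 0, "ry": -13.6, "rz": 0, "fingers": 0}]}}

```text
time_s: 8.15
eef_pos: [0.5325, 0.052, 0.1235]
orientation: [-0.707, 0.011, -0.011, 0.707]
force: [0.3, 0.0, -0.4]
finger_gap: 0.0941
```

{"method": "move_arm", "body": {"deltas": [{"x": 0, "y": 0, "z": 0, "rx": 0, "ry": -1.4, "rz": 0, "fingers": 0}, {"x": 0, "y": 0, "z": 0, "rx": 0, "ry": -1.4, "rz": 0, "fingers": 0}, {"x": 0, "y": 0, "z": 0, "rx": 0, "ry": -1.4, "rz": 0, "fingers": 0}]}}

```text
time_s: 8.52
eef_pos: [0.5332, 0.0495, 0.1232]
orientation: [0.706, 0.037, -0.037, -0.706]
force: [0.7, -0.5, 0.2]
finger_gap: 0.0938
```

```bash
cat > st.py <<'E'
from h import *
c=np.load('clamp.npz');t,th=c['t'],float(c['th']);r=np.array([[np.cos(th),-np.sin(th)],[np.sin(th),np.cos(th)]])
loc=lambda w:((w-t)@r*1000).round(1)
RtB=np.stack([[-np.cos(th),-np.sin(th),0],[0,0,-1],[np.sin(th),-np.cos(th),0]],1) # tool x=-clamp x, z=-clamp y
RtA=np.stack([[-np.sin(th),np.cos(th),0],[0,0,-1],[-np.cos(th),-np.sin(th),0]],1)
def tgt(x,y,z,Rt): w=t+r@[x/1000,y/1000]; d,q=rows([w[0],w[1],z/1000],Rt); return d.round(2),q.round(2)
def show():
    s,T=tool(); print(s['time_s'],'clamp xy',loc(s['eef_pos'][:2]),'z',round(s['eef_pos'][2]*1000,1),'gap',round(s['finger_gap']*1000,1),'F clamp',(r.T@s['force'][:2]).round(1),s['force'][2].round(1),'j7',s['joint_positions'][6].round(2))
E
python3 - <<'E'
from st import *
K,V=cam('wrist'); im=vision.snapshot('wrist'); np.savez('w6.npz',K=K,V=V)
show(); print(tgt(29,-80,13,RtB))
t0=vision.snapshot('top'); m=np.vstack([cv2.resize(im,(560,350),interpolation=2),cv2.resize(t0[150:190,350:414],(560,250)[::1],interpolation=2)]); cv2.imwrite('pics/w6.png',m)
E
```

```text
8.575 clamp xy [ 28.8 -79.8] z 123.2 gap 93.5 F clamp [-0.6 -0.6] -0.4 j7 -0.48
(array([-0.01,  4.41,  0.01]), array([ 0.  , -0.02, -0.  ]))
```

View pics/w6.png

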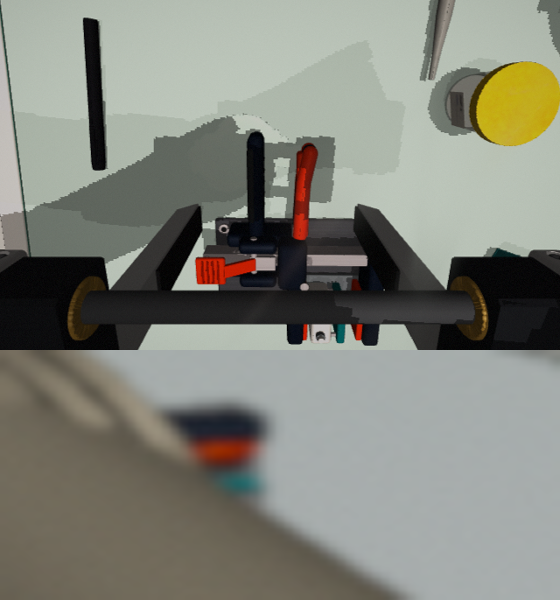

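{"method": "move_arm", "body": {"deltas": [{"x": 0, "y": 1.5, "z": 0, "rx": 0, "ry": 0, "rz": 0, "fingers": 0}, {"x": 0, "y": 3, "z": 0, "rx": 0, "ry": 0, "rz": 0, "fingers": 0}, {"x": 0, "y": 4.2, "z": 0, "rx": 0, "ry": 0, "rz": 0, "fingers": 60}, {"x": 0, "y": 4.4, "z": 0, "rx": 0, "ry": 0, "rz": 0, "fingers": 80}, {"x": 0, "y": 4.4, "z": 0, "rx": 0, "ry": 0, "rz": 0, "fingers": 90}, {"x": 0, "y": 4.4, "z": 0, "rx": 0, "ry": 0, "rz": 0, "fingers": 95}], "squeeze": 8}}

```text
time_s: 9.38
eef_pos: [0.5344, 0.0501, 0.0145]
orientation: [-0.706, -0.039, 0.037, 0.706]
force: [0.4, -0.5, -1.1]
finger_gap: 0.0598
```

```bash
python3 -c "
from st import *
show()"
```

```text
9.375 clamp xy [ 27.6 -80.2] z 14.5 gap 59.8 F clamp [-0.4  0.5] -1.1 j7 -0.6
```

{"method": "move_arm", "body": {"deltas": [{"x": -0.02, "y": 0, "z": 0, "rx": 0, "ry": 0, "rz": 0, "fingers": 105}, {"x": -0.1, "y": 0, "z": 0, "rx": 0, "ry": 0, "rz": 0, "fingers": 118}, {"x": -0.2, "y": 0, "z": 0, "rx": 0, "ry": 0, "rz": 0, "fingers": 131}, {"x": -0.3, "y": 0, "z": 0, "rx": 0, "ry": 0, "rz": 0, "fingers": 144}, {"x": -0.4, "y": 0, "z": 0, "rx": 0, "ry": 0, "rz": 0, "fingers": 157}, {"x": -0.5, "y": 0, "z": 0, "rx": 0, "ry": 0, "rz": 0, "fingers": 170}, {"x": -0.56, "y": 0, "z": 0, "rx": 0, "ry": 0, "rz": 0, "fingers": 180}, {"x": -0.56, "y": 0, "z": 0, "rx": 0, "ry": 0, "rz": 0, "fingers": 180}], "squeeze": 14}}

```text
time_s: 10.38
eef_pos: [0.521, 0.048, 0.0138]
orientation: [0.706, 0.039, -0.037, -0.706]
force: [4.8, 0.3, 4.0]
finger_gap: 0.0279
```

```bash
python3 -c "
from st import *
show()"
```

```text
10.375 clamp xy [ 41.1 -79.5] z 13.8 gap 27.9 F clamp [-4.8  0.2] 4.0 j7 -0.62
```

{"method": "move_arm", "body": {"deltas": [{"x": 0.2, "y": 0, "z": 0, "rx": 0, "ry": 0, "rz": 0, "fingers": 140}, {"x": 0.4, "y": 0, "z": 0, "rx": 0, "ry": 0, "rz": 0, "fingers": 110}, {"x": 0.54, "y": 0, "z": 0, "rx": 0, "ry": 0, "rz": 0, "fingers": 93}, {"x": 0.54, "y": 0, "z": 0, "rx": 0, "ry": 0, "rz": 0, "fingers": 93}, {"x": 0.48, "y": 0, "z": 0, "rx": 0, "ry": 0, "rz": 0, "fingers": 108}, {"x": 0.36, "y": 0, "z": 0, "rx": 0, "ry": 0, "rz": 0, "fingers": 125}, {"x": 0.24, "y": 0, "z": 0, "rx": 0, "ry": 0, "rz": 0, "fingers": 142}, {"x": 0.12, "y": 0, "z": 0, "rx": 0, "ry": 0, "rz": 0, "fingers": 159}, {"x": 0.03, "y": 0, "z": 0, "rx": 0, "ry": 0, "rz": 0, "fingers": 176}, {"x": -0.03, "y": 0, "z": 0, "rx": 0, "ry": 0, "rz": 0, "fingers": 182}]}}

```text
time_s: 11.62
eef_pos: [0.521, 0.0479, 0.0136]
orientation: [-0.706, -0.039, 0.036, 0.706]
force: [9.6, -1.4, -7.7]
finger_gap: 0.0283
```

```bash
python3 -c "
from st import *
show()
cv2.imwrite('pics/s1.png',vision.snapshot('side'))"
```

```text
11.625 clamp xy [ 41.1 -79.4] z 13.6 gap 28.3 F clamp [-9.4  2.4] -7.7 j7 -0.62
```

{"method": "move_arm", "body": {"deltas": [{"x": 0.2, "y": 0, "z": 0, "rx": 0, "ry": 0, "rz": 0, "fingers": 140}, {"x": 0.4, "y": 0, "z": 0, "rx": 0, "ry": 0, "rz": 0, "fingers": 110}, {"x": 0.56, "y": 0, "z": 0, "rx": 0, "ry": 0, "rz": 0, "fingers": 93}, {"x": 0.56, "y": 0, "z": 0, "rx": 0, "ry": 0, "rz": 0, "fingers": 93}, {"x": 0.5, "y": 0, "z": 0, "rx": 0, "ry": 0, "rz": 0, "fingers": 108}, {"x": 0.38, "y": 0, "z": 0, "rx": 0, "ry": 0, "rz": 0, "fingers": 125}, {"x": 0.26, "y": 0, "z": 0, "rx": 0, "ry": 0, "rz": 0, "fingers": 142}, {"x": 0.15, "y": 0, "z": 0, "rx": 0, "ry": 0, "rz": 0, "fingers": 159}, {"x": 0.06, "y": 0, "z": 0, "rx": 0, "ry": 0, "rz": 0, "fingers": 174}, {"x": 0.05, "y": 0, "z": 0, "rx": 0, "ry": 0, "rz": 0, "fingers": 181}]}}

```text
time_s: 12.92
eef_pos: [0.5214, 0.0479, 0.0136]
orientation: [0.706, 0.039, -0.037, -0.706]
force: [5.5, -0.7, -1.4]
finger_gap: 0.0288
```

```bash
python3 -c "
from st import *
show()
cv2.imwrite('pics/s2.png',vision.snapshot('side'))"
```

```text
12.925 clamp xy [ 40.8 -79.4] z 13.6 gap 28.8 F clamp [-5.4  1.3] -1.4 j7 -0.62
```

{"method": "move_arm", "body": {"deltas": [{"x": 0.2, "y": 0, "z": 0, "rx": 0, "ry": 0, "rz": 0, "fingers": 140}, {"x": 0.4, "y": 0, "z": 0, "rx": 0, "ry": 0, "rz": 0, "fingers": 110}, {"x": 0.54, "y": 0, "z": 0, "rx": 0, "ry": 0, "rz": 0, "fingers": 93}, {"x": 0.54, "y": 0, "z": 0, "rx": 0, "ry": 0, "rz": 0, "fingers": 93}, {"x": 0.48, "y": 0, "z": 0, "rx": 0, "ry": 0, "rz": 0, "fingers": 108}, {"x": 0.36, "y": 0, "z": 0, "rx": 0, "ry": 0, "rz": 0, "fingers": 125}, {"x": 0.24, "y": 0, "z": 0, "rx": 0, "ry": 0, "rz": 0, "fingers": 142}, {"x": 0.13, "y": 0, "z": 0, "rx": 0, "ry": 0, "rz": 0, "fingers": 159}, {"x": 0.04, "y": 0, "z": 0, "rx": 0, "ry": 0, "rz": 0, "fingers": 174}, {"x": 0.03, "y": 0, "z": 0, "rx": 0, "ry": 0, "rz": 0, "fingers": 180}]}}

```text
time_s: 14.22
eef_pos: [0.5227, 0.048, 0.0135]
orientation: [-0.706, -0.039, 0.036, 0.706]
force: [8.0, -0.6, -5.3]
finger_gap: 0.0316
```

```bash
python3 -c "
from st import *
show()
cv2.imwrite('pics/s3.png',vision.snapshot('side'))
m=np.vstack([cv2.resize(cv2.imread('pics/%s.png'%n)[200:280,230:330],(375,300),interpolation=2) for n in ('side0','s3')]+[])
n=cv2.resize(vision.snapshot('wrist'),(425,266)); 
c=np.full((600,800,3),0,np.uint8); c[:,:375]=m; c[:266,375:]=n; cv2.imwrite('pics/m2.png',c)
"
```

```text
14.225 clamp xy [ 39.5 -79.4] z 13.5 gap 31.6 F clamp [-7.9  1.5] -5.3 j7 -0.62
```

View pics/m2.png

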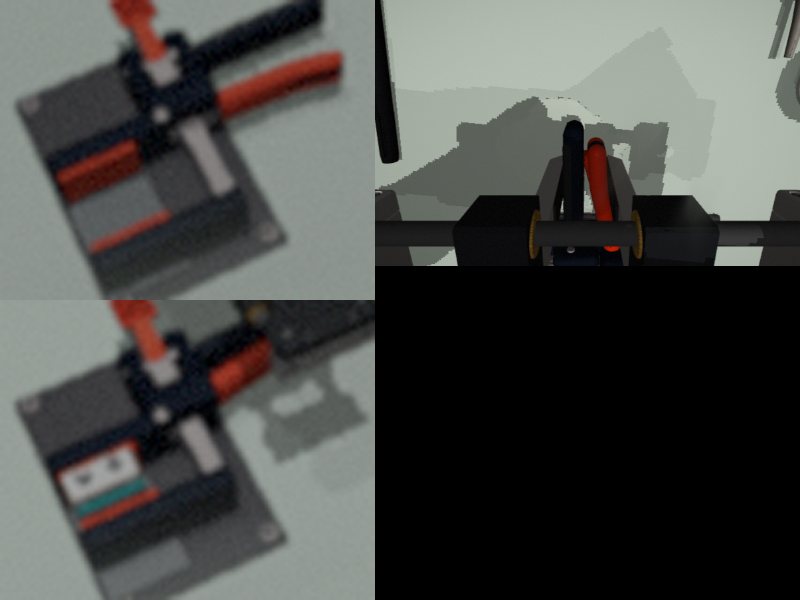

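{"method": "move_arm", "body": {"deltas": [{"x": 0.05, "y": 0, "z": 0, "rx": 0, "ry": 0, "rz": 0, "fingers": 182}, {"x": 0.05, "y": 0, "z": 0, "rx": 0, "ry": 0, "rz": 0, "fingers": 182}, {"x": 0.05, "y": 0, "z": 0, "rx": 0, "ry": 0, "rz": 0, "fingers": 182}, {"x": 0.05, "y": 0, "z": 0, "rx": 0, "ry": 0, "rz": 0, "fingers": 182}], "squeeze": 17}}

```text
time_s: 14.82
eef_pos: [0.5212, 0.0479, 0.0134]
orientation: [0.706, 0.038, -0.038, -0.706]
force: [1.6, -2.4, 4.7]
finger_gap: 0.0281
```

```bash
python3 -c "
from st import *
show()"
```

```text
14.825 clamp xy [ 41.  -79.4] z 13.4 gap 28.1 F clamp [-1.3  2.5] 4.7 j7 -0.61
```

{"method": "move_arm", "body": {"deltas": [{"x": 0.2, "y": 0, "z": 0, "rx": 0, "ry": 0, "rz": 0, "fingers": 140}, {"x": 0.4, "y": 0, "z": 0, "rx": 0, "ry": 0, "rz": 0, "fingers": 110}, {"x": 0.54, "y": 0, "z": 0, "rx": 0, "ry": 0, "rz": 0, "fingers": 93}, {"x": 0.54, "y": 0, "z": 0, "rx": 0, "ry": 0, "rz": 0, "fingers": 93}, {"x": 0.48, "y": 0, "z": 0, "rx": 0, "ry": 0, "rz": 0, "fingers": 108}, {"x": 0.36, "y": 0, "z": 0, "rx": 0, "ry": 0, "rz": 0, "fingers": 125}, {"x": 0.27, "y": 0, "z": 0, "rx": 0, "ry": 0, "rz": 0, "fingers": 138}, {"x": 0.2, "y": 0, "z": 0, "rx": 0, "ry": 0, "rz": 0, "fingers": 150}, {"x": 0.15, "y": 0, "z": 0, "rx": 0, "ry": 0, "rz": 0, "fingers": 160}, {"x": 0.12, "y": 0, "z": 0, "rx": 0, "ry": 0, "rz": 0, "fingers": 168}]}}

```text
time_s: 16.08
eef_pos: [0.5251, 0.0491, 0.0132]
orientation: [-0.706, -0.038, 0.038, 0.706]
force: [1.5, 3.1, -5.3]
finger_gap: 0.0364
```

```bash
python3 -c "
from st import *
show()"
```

```text
16.075 clamp xy [ 36.9 -80.2] z 13.2 gap 36.4 F clamp [-1.8 -2.9] -5.3 j7 -0.61
```

{"method": "move_arm", "body": {"deltas": [{"x": -0.03, "y": 0, "z": 0, "rx": 0, "ry": 0, "rz": 0, "fingers": 174}, {"x": -0.05, "y": 0, "z": 0, "rx": 0, "ry": 0, "rz": 0, "fingers": 182}, {"x": -0.05, "y": 0, "z": 0, "rx": 0, "ry": 0, "rz": 0, "fingers": 182}, {"x": -0.05, "y": 0, "z": 0, "rx": 0, "ry": 0, "rz": 0, "fingers": 182}]}}

```text
time_s: 16.58
eef_pos: [0.5233, 0.0489, 0.0132]
orientation: [-0.706, -0.038, 0.038, 0.706]
force: [-0.4, 2.4, -2.9]
finger_gap: 0.033
```

```bash
python3 -c "
from st import *
show()"
```

```text
16.575 clamp xy [ 38.7 -80.2] z 13.2 gap 33.0 F clamp [ 0.1 -2.4] -2.9 j7 -0.61
```

{"method": "move_arm", "body": {"deltas": [{"x": 0, "y": 0, "z": 0, "rx": 0, "ry": 0, "rz": 0, "fingers": 182}, {"x": 0, "y": 0, "z": 0, "rx": 0, "ry": 0, "rz": 0, "fingers": 182}, {"x": 0, "y": 0, "z": 0, "rx": 0, "ry": 0, "rz": 0, "fingers": 182}, {"x": 0, "y": 0, "z": 0, "rx": 0, "ry": 0, "rz": 0, "fingers": 182}], "squeeze": 19}}

```text
time_s: 17.08
eef_pos: [0.5233, 0.0489, 0.0132]
orientation: [-0.706, -0.038, 0.038, 0.706]
force: [-1.5, 3.2, -3.6]
finger_gap: 0.0325
```

```bash
python3 -c "
from st import *
show()"
```

```text
17.075 clamp xy [ 38.8 -80.2] z 13.2 gap 32.5 F clamp [ 1.1 -3.4] -3.6 j7 -0.61
```

{"method": "move_arm", "body": {"deltas": [{"x": 0.2, "y": 0, "z": 0, "rx": 0, "ry": 0, "rz": 0, "fingers": 140}, {"x": 0.35, "y": 0, "z": 0, "rx": 0, "ry": 0, "rz": 0, "fingers": 100}, {"x": 0.38, "y": 0, "z": 0, "rx": 0, "ry": 0, "rz": 0, "fingers": 60}, {"x": 0.38, "y": 0, "z": 0, "rx": 0, "ry": 0, "rz": 0, "fingers": 60}, {"x": 0.38, "y": -1.5, "z": 0, "rx": 0, "ry": 0, "rz": 0, "fingers": 60}, {"x": 0.38, "y": -3.5, "z": 0, "rx": 0, "ry": 0, "rz": 0, "fingers": 60}, {"x": 0, "y": -4.6, "z": -0.8, "rx": 0, "ry": 0, "rz": 0, "fingers": 255}, {"x": -1.2, "y": -4.6, "z": -2.0, "rx": 0, "ry": 0, "rz": 0, "fingers": 255}, {"x": -2.2, "y": -4.6, "z": -3.16, "rx": 0, "ry": 0, "rz": 0, "fingers": 255}, {"x": -2.2, "y": -4.6, "z": -3.16, "rx": 0, "ry": 0, "rz": 0, "fingers": 255}]}}

```text
time_s: 18.32
eef_pos: [0.4754, -0.0393, 0.1283]
orientation: [0.707, 0.036, -0.037, -0.705]
force: [1.0, 1.6, -0.2]
finger_gap: 0.0355
```

{"method": "move_arm", "body": {"deltas": [{"x": 0, "y": 0, "z": 0, "rx": 0, "ry": 0, "rz": 0, "fingers": 255}, {"x": 0, "y": 0, "z": 0, "rx": 0, "ry": 0, "rz": 0, "fingers": 255}]}}

```text
time_s: 18.58
eef_pos: [0.4782, -0.0346, 0.1284]
orientation: [-0.706, -0.039, 0.038, 0.706]
force: [-1.1, -0.1, -0.1]
finger_gap: 0.0153
```

```bash
python3 -c "
from st import *
K,V=cam('wrist'); im=vision.snapshot('wrist'); np.savez('w7.npz',K=K,V=V)
show(); print(tgt(94,0,60,RtB))
s=vision.snapshot('side'); t0=vision.snapshot('top')
m=np.hstack([im,cv2.resize(s[200:300,225:265+20],(160,400)) ])[:, :640]
c=np.zeros((600,800,3),np.uint8); c[:400,:640]=im; c[400:,:300]=cv2.resize(s[215:275,240:330],(300,200),interpolation=2); c[400:,300:600]=cv2.resize(t0[150:200,340:415],(300,200),interpolation=2); cv2.imwrite('pics/w7.png',c)"
```

```text
18.625 clamp xy [92.7 -2. ] z 128.3 gap 11.3 F clamp [ 0.3 -1. ] -0.3 j7 -0.35
(array([-0.05,  2.73, -0.08]), array([-0.  ,  0.02,  0.01]))
```

View pics/w7.png

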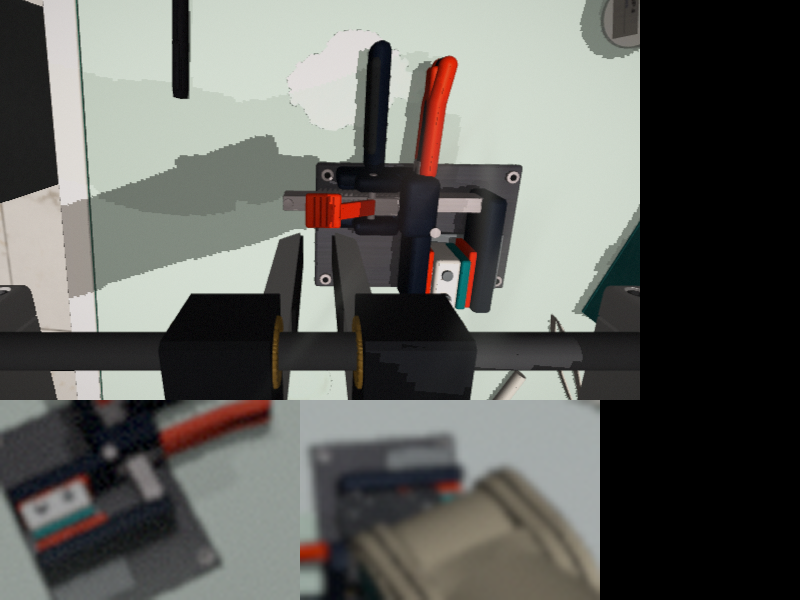

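```bash
python3 -c "
from st import *
z=np.load('w7.npz');K,V=z['K'],z['V']
f=lambda p,h:loc(ray(K,V,p,h)[:2])
for p in [(306,194),(341,194),(341,227),(306,227),(323,211)]: print(f(p,.061))
print('white L,R,teal R, pads', [f((x,265),.04) for x in (433,456,468)], f((429,265),.046),f((471,265),.046))
"
```

```text
[100.4 -14.7]
[ 75.5 -14.7]
[75.  10.1]
[100.6  10.2]
[88.2 -2.1]
white L,R,teal R, pads [array([-2.2, 50.7]), array([-20.9,  50.7]), array([-30.7,  50.6])] [ 3.2 47.7] [-30.4  47.7]
```

{"method": "move_arm", "body": {"deltas": [{"x": 0, "y": 1.2, "z": 0, "rx": 0, "ry": 0, "rz": 0, "fingers": 255}, {"x": 0, "y": 2.2, "z": 0, "rx": 0, "ry": 0, "rz": 0, "fingers": 255}, {"x": 0, "y": 2.6, "z": 0, "rx": 0, "ry": 0, "rz": 0, "fingers": 255}, {"x": 0, "y": 2.7, "z": 0, "rx": 0, "ry": 0, "rz": 0, "fingers": 255}, {"x": 0, "y": 2.8, "z": 0, "rx": 0, "ry": 0, "rz": 0, "fingers": 255}, {"x": 0, "y": 2.9, "z": 0, "rx": 0, "ry": 0, "rz": 0, "fingers": 255}, {"x": 0, "y": 2.95, "z": 0, "rx": 0, "ry": 0, "rz": 0, "fingers": 255}]}}

```text
time_s: 19.6
eef_pos: [0.4764, -0.0358, 0.0549]
orientation: [0.706, 0.038, -0.038, -0.706]
force: [-4.2, 0.7, 4.4]
finger_gap: 0.0008
```

```bash
python3 -c "
from st import *
show()"
```

```text
19.6 clamp xy [94.4 -1. ] z 54.9 gap 0.8 F clamp [ 4.1 -1.1] 4.4 j7 -0.46
```

{"method": "move_arm", "body": {"deltas": [{"x": 0, "y": 0.06, "z": 0, "rx": 0, "ry": 0, "rz": 0, "fingers": 255}, {"x": 0, "y": 0.12, "z": 0, "rx": 0, "ry": 0, "rz": 0, "fingers": 255}, {"x": 0, "y": 0.18, "z": 0, "rx": 0, "ry": 0, "rz": 0, "fingers": 255}, {"x": 0, "y": 0.18, "z": 0, "rx": 0, "ry": 0, "rz": 0, "fingers": 255}]}}

```text
time_s: 20.1
eef_pos: [0.4758, -0.036, 0.0502]
orientation: [0.706, 0.037, -0.039, -0.706]
force: [-6.0, -0.1, 8.8]
finger_gap: 0.0005
```

```bash
python3 -c "
from st import *
show()
s=vision.snapshot('side'); cv2.imwrite('pics/s5.png',s)
def red(im):
    h=cv2.cvtColor(im[215:275,240:330],cv2.COLOR_BGR2HSV); return h
import glob
for n in ('side0','s3','s5'):
    im=cv2.imread('pics/%s.png'%n)[240:300,235:300]; b=im.astype(int); k=(b[...,2]>100)&(b[...,1]<70); ys,xs=np.nonzero(k); print(n,len(xs),xs.mean() if len(xs) else 0,ys.mean() if len(xs) else 0)
"
```

```text
20.1 clamp xy [95.1 -0.9] z 50.2 gap 0.5 F clamp [ 5.9 -0.6] 8.8 j7 -0.47
side0 76 23.86842105263158 11.473684210526315
s3 51 26.137254901960784 15.098039215686274
s5 34 31.41176470588235 24.970588235294116
```

{"method": "move_arm", "body": {"deltas": [{"x": 0, "y": 0.05, "z": 0, "rx": 0, "ry": 0, "rz": 0, "fingers": 255}, {"x": 0, "y": 0.05, "z": 0, "rx": 0, "ry": 0, "rz": 0, "fingers": 255}, {"x": 0, "y": 0.05, "z": 0, "rx": 0, "ry": 0, "rz": 0, "fingers": 255}, {"x": 0, "y": 0.05, "z": 0, "rx": 0, "ry": 0, "rz": 0, "fingers": 255}, {"x": 0, "y": 0.05, "z": 0, "rx": 0, "ry": 0, "rz": 0, "fingers": 255}, {"x": 0, "y": 0.05, "z": 0, "rx": 0, "ry": 0, "rz": 0, "fingers": 255}, {"x": 0, "y": 0.05, "z": 0, "rx": 0, "ry": 0, "rz": 0, "fingers": 255}, {"x": 0, "y": 0.05, "z": 0, "rx": 0, "ry": 0, "rz": 0, "fingers": 255}]}}

```text
time_s: 21.15
eef_pos: [0.4757, -0.036, 0.0498]
orientation: [0.707, 0.037, -0.039, -0.706]
force: [-8.7, 0.4, 19.1]
finger_gap: 0.0005
```

{"method": "move_arm", "body": {"deltas": [{"x": 0, "y": -0.6, "z": 0, "rx": 0, "ry": 0, "rz": 0, "fingers": 255}, {"x": 0, "y": -1.6, "z": 0, "rx": 0, "ry": 0, "rz": 0, "fingers": 255}, {"x": 0, "y": -3, "z": 0.6, "rx": 0, "ry": 0, "rz": 0, "fingers": 255}, {"x": 0, "y": -3.3, "z": 0.6, "rx": 0, "ry": 0, "rz": 0, "fingers": 255}, {"x": 0, "y": -3.3, "z": 0.6, "rx": 0, "ry": 0, "rz": 0, "fingers": 255}, {"x": 0, "y": -3.3, "z": 0.6, "rx": 0, "ry": 0, "rz": 0, "fingers": 255}]}}

```text
time_s: 21.9
eef_pos: [0.4753, -0.0215, 0.1304]
orientation: [0.706, 0.037, -0.038, -0.706]
force: [-0.4, -0.1, 0.2]
finger_gap: 0.0001
```

```bash
python3 -c "
from st import *
K,V=cam('wrist'); im=vision.snapshot('wrist'); np.savez('w8.npz',K=K,V=V)
show()
s=vision.snapshot('side')
c=np.zeros((600,800,3),np.uint8); c[:400,:640]=im; c[400:,:300]=cv2.resize(s[215:275,240:330],(300,200),interpolation=2); c[400:,300:]=cv2.resize(s[145:245,330:580],(500,200)); cv2.imwrite('pics/w8.png',c)"
```

```text
21.95 clamp xy [ 94.1 -15.5] z 130.3 gap 0.5 F clamp [ 0.2 -1.4] -1.0 j7 -0.38
```

View pics/w8.png

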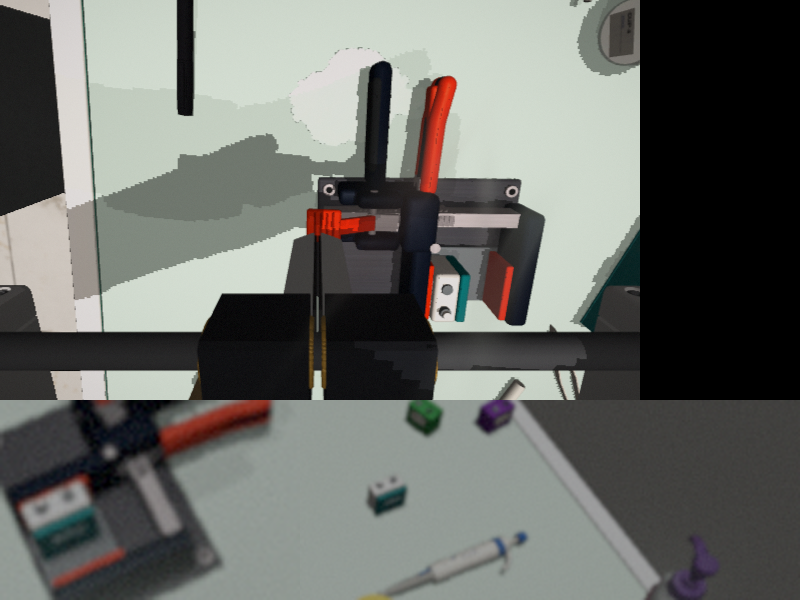

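```bash
python3 -c "
from st import *
z=np.load('w8.npz');K,V=z['K'],z['V'];f=lambda p,h:loc(ray(K,V,p,h)[:2])
print('pad face top',f((500,253),.046),f((512,265),.046),'bottom',f((485,265),.014),'cart',f((432,265),.04),f((455,265),.04),f((459,258),.039))
x=(vision.snapshot('wrist'))[265,420:540]; print(''.join('R' if p[2]>120 and p[1]<90 else 'w' if p.min()>120 else 't' if p[2]<60 and p[1]>80 else '.' for p in x.astype(int)))
"
```

```text
pad face top [-51.3  25.1] [-62.3  35.6] bottom [-57.   51.3] cart [-0.2 38.5] [-19.1  38.5] [-22.1  32.7]
.....................................................................................................................www
```

```bash
python3 -c "
from h import *
print(workorder.close_job())"
```

```text
the job is handed in; nothing more can be done
None
```

The open cartridge is now shut and standing on the clamp bed. The jaw is back fully open, and I handed the job in at about 22 s.

- **Placing:** I took the cartridge whose cover stood proud (left of the two white/teal ones). I stood it between the pads, about 15 mm from the fixed pad, and let go.
- **Squeezing:** Five strokes of the trigger, with the gripper set to 14 to 19 N. The last stroke stopped with the fingers 32.5 to 33 mm apart, about 0.25 rad at the trigger, which is where it should stop with the cover home. Raising the grip to 19 N hardly moved it further.
- **Release:** I pressed the tab to its stop for over 1 s. The force there reached 19 N, more than the tab needs.

**Last checks:**
- **Cover:** No gap showed at the cover. In the pictures the cartridge measured about 28.5 mm deep while still in the jaw, against 28 mm for a shut one.
- **Jaw:** The moving pad's face measured about -57 to -62 mm, which fits -58 mm for fully open.
- **Bench:** The other cartridges, pipette and marker looked undisturbed where visible. I did not check the cup and tape specifically.
- **Robot:** It was clear of everything, and the force readings were near zero.

**Disagreements:** Before squeezing, the moving pad measured about -49 mm, so either it was not fully open at the start or that estimate was off. A final attempt to find the pad by its colour along one pixel row returned nothing useful, so the jaw reading comes from picked pixels only.

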